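# Close the supply jars from the stack of lids

## Robot

A 6-joint arm with a two-finger parallel gripper is mounted at the origin on the work surface. World frame = base frame: x ahead of the robot, y to its left, z up, the work surface at z = 0. Lengths are in mm, angles in rad, forces in N, time in s.
With the tool pointing down it reaches from about 350 to 925 mm from the base axis. Payload 6.4 kg.
Tool frame: the origin (TCP) lies midway between the tips of the shut fingers; the grasp point (between the pads) lies 19 mm behind it; z points along the fingers, y is the line along which they close (so a half turn about z gives the same grasp; the last joint's range is limited). The gripper opens to 94 mm and grips with 3 to 60 N. Pads are 16 mm wide; open, the fingers measure 119 mm over their backs; the gripper's body (75 mm by 177 mm) begins 78 mm behind the grasp point.
Start: joints at [-1.318, 0.245, 1.558, -0, 1.339, -0.174], TCP at [269.08, -591.701, 205.455] pointing down, gripper open.
Joint ranges: [-3.13, 3.13], [-1.02, 2.26], [0.13, 2.54], [-0.95, 4.09], [0.21, 2.88], [-2.74, 2.74]. Speed limits (rad/s): [2.57, 2.57, 3.14, 3.14, 3.14, 3.14].

## Interface

Orientations are given as [roll, pitch, yaw] about the fixed x, y, z axes, in that order (R = Rz(yaw) Ry(pitch) Rx(roll)).
In Python, from plant import bot gives the robot as it stands. Calls block until the motion is done:
- bot.reach(position, orientation): joint-space move of the TCP to a pose.
- bot.move_l(position, rotation=None, max_speed=150, max_force=None): straight line of the TCP; rotation=None keeps the orientation; max_speed is the mean speed in mm/s. With max_force (N) it stops when the force on the tool has changed by that much, and returns True; else False.
- bot.move_joints(angles): joint-space move.
- bot.grip(opening, grasp_force=None): finger opening in mm; grasp_force is the grip in N (None keeps the last); returns when the fingers have stopped.
- bot.wait(seconds).
- bot.ik(position, orientation): joint angles nearest the present ones, or None.
- bot.sense(): the state.
- bot.read_camera(name): name is "scene" or "top" or "wrist"; returns (picture, depth): 420x560x3 uint8, red, green, blue; 420x560 float32, mm along the optical axis (not along the pixel's ray), 0 where there is no reading.
- bot.camera_info(name): a dict with "fx", "fy", "cx", "cy" (pixels), "xyz" and "rotation" of the camera in the world. Camera axes: x right, y up, looking along -z (the intrinsics and any distortion apply to the point x, -y, -z); pixel columns grow to the right and rows downward; lengths in mm; the calibration is good to about 2 mm. A picture is of the moment at which its call begins: read the wrist's pose just before it. camera_info takes no time and is no camera call; for the wrist camera it gives the pose at the moment of the call.
A pose or a line that the arm cannot do raises bot.Unreachable and nothing moves.
- bot.close_job(): hands the job in; it is judged then, once.
The state is a dict: "time": time; "joints": joint angles; "qd": joint speeds; "joint_torque": joint torques, N m; "position": TCP position; "orientation": TCP orientation; "contact_force": force on the tool from outside, world axes, zero at the start; "torque": the same for the moment, N m; "opening": finger opening in mm; "grasp_force": force on a finger pad.
Only numpy, scipy, OpenCV 4.12 (cv2) and the standard library are available. Lean on these libraries where they do the work, as an engineer would, in place of code of your own. Each camera call takes 0.05 s, during which the arm holds its last target. There are 200 camera calls.

## Task

The four amber jars on the bench stand open and their wooden lids are piled in one stack. Take the stack apart and close every jar with the lid that is made for it: the round lids by size, the square one lined up with the square jar. Every lid must sit level and centred with its foot inside the mouth; leave the jars standing where they are.

Things in the scene. Friction and masses are not known exactly. Their poses are not given: they have to be found in the camera images.
- lid_square: Square beech lid, pale with dark-stained edge: plate 68 x 68 x 14 mm on a square rubber foot 36 x 36 x 4 mm centred under it (18 mm in all); about 50 g. Bottom of the stack, on the bench; lid_large, lid_medium, lid_small follow upwards, each resting loosely by its foot on the lid below, within 3 mm of centre. Origin: centre of the foot's underside, z up, sides along x and y. Belongs on jar_square.
- lid_large: Round beech lid, pale top with a dark-stained edge, 62 mm diameter, 14 mm thick, with a round black rubber foot 30 mm wide and 4 mm high under it (18 mm in all); about 36 g. Second from the bottom of the stack. Origin: centre of the foot's underside, z up. Belongs on jar_large.
- lid_medium: Round beech lid, pale top with a dark-stained edge, 53 mm diameter, 14 mm thick, with a round black rubber foot 21 mm wide and 4 mm high under it (18 mm in all); about 27 g. Third from the bottom of the stack. Origin: centre of the foot's underside, z up. Belongs on jar_medium.
- lid_small: Round beech lid, pale top with a dark-stained edge, 44 mm diameter, 14 mm thick, with a round black rubber foot 12 mm wide and 4 mm high under it (18 mm in all); about 19 g. Top of the stack. Origin: centre of the foot's underside, z up. Belongs on jar_small.
- jar_square: Open square amber glass jar holding small blue tube caps, 64 x 64 mm, 85 mm high, walls 6 mm (mouth 52 x 52 mm); loose, about 0.36 kg. Origin: centre of its underside, z up, sides along x and y; the rim is 85 mm above it.
- jar_large: Largest round amber glass jar, holding corks: 58 mm outside diameter, 95 mm high, wall 6 mm (mouth 46 mm); loose, about 0.34 kg. Origin: centre of its underside, z up; the rim is 95 mm above it.
- jar_medium: Middle round amber glass jar, holding rubber bungs: 49 mm outside diameter, 80 mm high, wall 6 mm (mouth 37 mm); loose, about 0.24 kg. Origin: centre of its underside, z up; the rim is 80 mm above it.
- jar_small: Smallest round amber glass jar, holding white stirring bars: 40 mm outside diameter, 65 mm high, wall 6 mm (mouth 28 mm); loose, about 0.16 kg. Origin: centre of its underside, z up; the rim is 65 mm above it.

How it is judged:
By the outcome, as a careful person would: the job done as asked, in the order asked, and still so for the second after the job is handed in, with the robot touching nothing.
It also fails if it takes over 109 s, if anything falls off the work surface, if the arm or the gripper's body presses on something with over 40 N, if the wrist force passes 120 N, or if a joint passes its speed limit or range.

## Working session

There is one attempt and no reset: what is moved stays moved. The work goes in short steps, each a Python script; the robot and the scene stay as the last script left them, time stands still between calls to the robot, and variables do not carry over. Pictures are saved under pics/ and viewed, at most 14 in all, crops included, and the job is handed in when it is done.

```bash
mkdir -p pics; ls; python3 - <<'E'
from plant import bot
import cv2,numpy as np
for n in ("top","scene"):
    im,d=bot.read_camera(n)
    cv2.imwrite(f"pics/{n}0.png",im[:,:,::-1]); np.save(f"pics/{n}0.npy",d)
    i=bot.camera_info(n); print(n,i)
print(bot.camera_info("wrist")); s=bot.sense(); print(s['time'],s['position'],s['orientation'])
E
```

```text
pics
top {'fx': 545.2372757748307, 'fy': 545.2372757748307, 'cx': 274.0780346913449, 'cy': 204.9689475670001, 'xyz': array([ 306.95983302,    6.06254614, 1111.82788903]), 'rotation': array([ 0.18606617,  0.01534545, -1.59727333])}
scene {'fx': 408.9304445990342, 'fy': 408.9304445990342, 'cx': 279.3285137919183, 'cy': 212.10914961431502, 'xyz': array([ 841.64388941, -583.2854706 ,  636.17803977]), 'rotation': array([ 0.85273927, -0.01779464,  0.55258615])}
{'fx': 378.63437033442284, 'fy': 378.63437033442284, 'cx': 279.6784219676224, 'cy': 212.6714953463292, 'xyz': array([ 329.67461172, -564.10109036,  383.72788397]), 'rotation': array([-0.23432771,  0.00195982, -1.14558704])}
0.1 [ 268.95192141 -591.14840037  204.48267882] [-3.13989023e+00 -2.85198002e-04  4.26828464e-01]
```

View pics/top0.png

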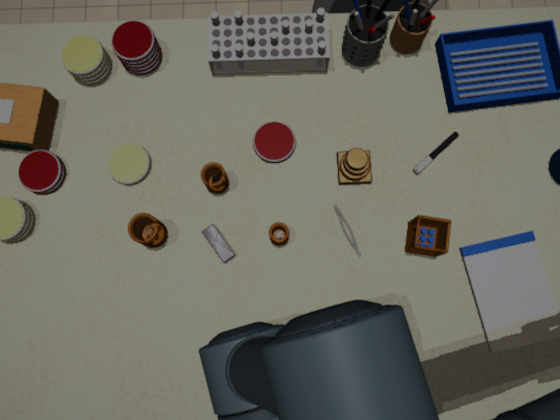

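View pics/scene0.png

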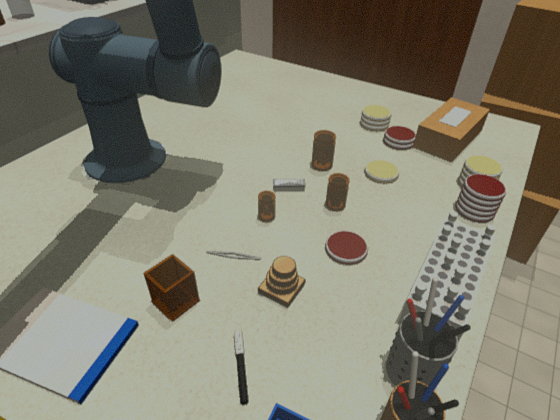

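The top view shows the open jars: large (147,231), medium (214,178), small (279,234), square (428,235). The lid stack is at (354,166), and other bench items lie around them.

```bash
cat > h.py <<'E'
import numpy as np,cv2
from scipy.spatial.transform import Rotation as R
from scipy.optimize import least_squares
def cloud(d,i):
    v,u=np.indices(d.shape); 
    p=np.stack([(u-i['cx'])/i['fx']*d,-(v-i['cy'])/i['fy']*d,-d],-1)
    w=p@R.from_euler('xyz',i['rotation']).as_matrix().T+i['xyz']
    w[d<=0]=np.nan
    return w
def ray(uv,i,z):
    uv=np.atleast_2d(uv).astype(float)
    r=np.stack([(uv[:,0]-i['cx'])/i['fx'],-(uv[:,1]-i['cy'])/i['fy'],-np.ones(len(uv))],-1)@R.from_euler('xyz',i['rotation']).as_matrix().T
    return (i['xyz']+r*((z-i['xyz'][2])/r[:,2])[:,None])[:,:2]
def circ(p,r):
    f=least_squares(lambda c:np.hypot(*(p-c).T)-r,p.mean(0),loss='soft_l1'); return f.x,np.sqrt(np.mean(f.fun**2))
E
python3 - <<'E'
from plant import bot
from h import *
d=np.load('pics/top0.npy'); i=bot.camera_info('top'); w=cloud(d,i)
im=cv2.imread('pics/top0.png')
print(i.keys(), 'bench z', np.nanmedian(w[280:330,100:180,2]))
for n,(u,v),h,k in [('L',(147,231),95,30),('M',(214,178),80,25),('S',(279,234),65,20),('Q',(428,235),85,35),('stack',(354,166),72,30)]:
    s=w[v-k:v+k,u-k:u+k].reshape(-1,3); z=s[:,2]
    g=s[abs(z-h)<5]
    print(n,np.nanmax(z),len(g),g.mean(0),g.min(0),g.max(0))
    if n=='stack':
        for h in (18,36,54,72):
            g=s[abs(z-h)<5]; print(h,len(g),g.mean(0),g.min(0),g.max(0))
            print(cv2.minAreaRect(g[:,:2].astype(np.float32)))
    if n=='Q': print(cv2.minAreaRect(g[:,:2].astype(np.float32)))
big=[cv2.resize(im[v-35:v+35,u-35:u+35],(280,280),interpolation=cv2.INTER_CUBIC) for u,v in [(147,231),(428,235)]+[(354,166),(214,178)]]
cv2.imwrite('pics/c.png',np.vstack([np.hstack(big[:2]),np.hstack(big[2:])]))
E
```

```text
dict_keys(['fx', 'fy', 'cx', 'cy', 'xyz', 'rotation']) bench z 0.47966272683436273
L 99.91228299508828 324 [464.83834495 266.27297937  94.27733222] [436.7191968  237.6269334   90.00457617] [493.15190833 294.88643884  99.912283  ]
M 83.23939856661332 241 [568.85885322 134.30221822  79.06019867] [544.07002457 110.70481465  75.0343818 ] [591.15249765 158.02077042  83.23939857]
S 69.18745889306297 193 [452.30725183   8.75584124  64.25185251] [433.24077955 -10.60983038  60.08464537] [470.91657231  28.22804616  69.18745889]
Q 89.53317312281126 412 [ 437.92774319 -281.87086712   84.3853356 ] [ 401.38153384 -317.42905483   80.12113651] [ 475.18212803 -245.18456067   89.53317312]
((438.2863464355469, -282.0116882324219), (64.96981811523438, 64.3763198852539), 79.65335845947266)
stack 79.02617215645637 376 [ 592.89530488 -148.92536746   72.01051258] [ 572.08558925 -170.57565541   67.25483627] [ 615.49150332 -127.32694802   76.30820587]
18 306 [ 580.45438436 -145.97635595   17.95502395] [ 556.28643274 -185.42682464   13.1459645 ] [ 624.32743898 -116.46792176   22.40806295]
((590.619873046875, -150.86822509765625), (68.36318969726562, 68.13583374023438), 0.9116962552070618)
36 185 [ 576.32877642 -143.30623496   35.90354601] [ 560.21995166 -180.3940862    31.15183424] [ 614.93937325 -119.37105558   40.78288972]
((583.7368774414062, -147.3462371826172), (60.8957633972168, 46.2707405090332), 67.73187255859375)
54 142 [ 580.24445935 -149.16943505   53.58415472] [ 565.75301702 -175.99958335   49.00797369] [ 612.35209627 -125.09320431   58.96107151]
((587.342041015625, -149.21060180664062), (51.64262008666992, 40.96169662475586), 75.52225494384766)
72 376 [ 592.89530488 -148.92536746   72.01051258] [ 572.08558925 -170.57565541   67.25483627] [ 615.49150332 -127.32694802   76.30820587]
((593.1517333984375, -148.84413146972656), (43.061729431152344, 41.97378158569336), 37.8481330871582)
```

View pics/c.png

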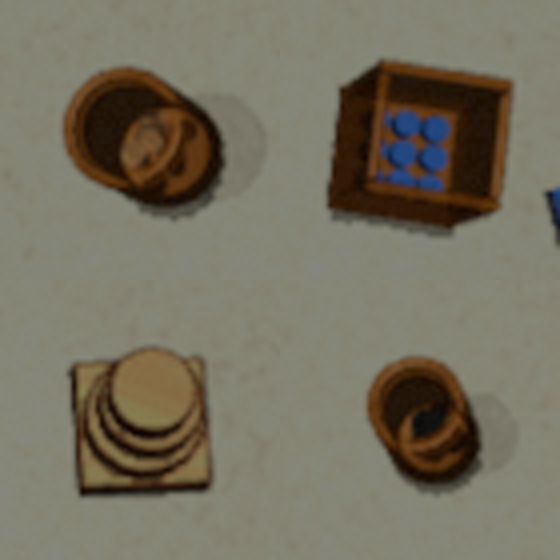

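The crop shows the rims and stack clearly, and the depth agrees with the nominal heights and sizes. I'll refine with the wrist camera from above each item.

```bash
python3 - <<'E'
from plant import bot
from h import *
P={'Q':(438.2,-282),'S':(452.3,8.8),'L':(464.8,266.2),'M':(568,134.3),'K':(592,-149)}
print(bot.sense()['joints'])
ims=[]
for n,p in P.items():
    bot.reach([p[0],p[1],230],[np.pi,0,0.016]); bot.wait(.15)
    i=bot.camera_info('wrist'); im,d=bot.read_camera('wrist'); s=bot.sense()
    print(n,s['time'],s['position'].round(1),s['orientation'].round(4),s['joints'].round(2),i['xyz'].round(0))
    cv2.imwrite(f'pics/w{n}.png',im[:,:,::-1]); np.savez(f'pics/w{n}.npz',d=d,**i); ims.append(cv2.resize(im[:,:,::-1],(266,200)))
ims.append(ims[0]*0)
cv2.imwrite('pics/w.png',np.vstack([np.hstack(ims[:3]),np.hstack(ims[3:])]))
H={'Q':85,'S':65,'L':95,'M':80}; D={'S':20,'L':29,'M':24.5}
for n in P:
    f=np.load(f'pics/w{n}.npz'); i={k:f[k] for k in f}; w=cloud(f['d'],i); w=w.reshape(-1,3)
    w=w[np.hypot(w[:,0]-P[n][0],w[:,1]-P[n][1])<60]
    for h in ([H[n]] if n!='K' else [18,36,54,72]):
        g=w[abs(w[:,2]-h)<4]
        hull=cv2.convexHull(g[:,:2].astype(np.float32))[:,0]
        print(n,h,len(g),g[:,2].mean().round(2),'rect',cv2.minAreaRect(hull),'circ',cv2.minEnclosingCircle(hull), circ(hull,D[n]) if n in D else '')
E
```

```text
[-1.31807166e+00  2.45711191e-01  1.55888099e+00 -1.44036942e-05
  1.33872656e+00 -1.74100720e-01]
Q 1.625 [ 437.9 -282.8  229.9] [-3.1415e+00  2.0000e-04  1.4800e-02] [-0.79 -0.08  1.86 -0.    1.36  0.77] [ 505. -282.  409.]
S 2.9417 [452.5   7.8 230. ] [3.1416e+00 2.0000e-04 1.4200e-02] [-0.23 -0.26  2.02 -0.    1.39  1.32] [519.   8. 409.]
L 4.15 [465.2 265.  230.1] [ 3.1415e+00 -2.0000e-04  1.3900e-02] [ 0.31 -0.05  1.83 -0.    1.36  1.86] [532. 266. 409.]
M 5.0583 [567.3 135.7 230.1] [-3.1414e+00 -1.0000e-04  1.8200e-02] [0.04 0.07 1.71 0.   1.36 1.59] [634. 137. 409.]
K 6.3583 [ 592.2 -147.6  230.1] [-3.1415e+00 -1.0000e-04  1.7900e-02] [-0.43  0.13  1.64  0.    1.37  1.12] [ 659. -147.  409.]
Q 85 1819 84.48 rect ((438.75048828125, -281.92413330078125), (64.02930450439453, 64.28213500976562), 79.15001678466797) circ ((438.99615478515625, -281.7626953125), 43.84287643432617) 
S 65 759 64.46 rect ((453.1457214355469, 9.47274398803711), (38.97207260131836, 39.013328552246094), 52.40168762207031) circ ((453.1426086425781, 9.565491676330566), 20.003204345703125) (array([453.0498990
[... 618 characters left out ...]
0.3336944580078), (67.29096221923828, 68.24596405029297), 0.8814836740493774) circ ((591.6427612304688, -150.0922088623047), 46.93349075317383) 
K 36 545 35.99 rect ((591.4794921875, -149.58067321777344), (60.991180419921875, 61.152408599853516), 36.91162109375) circ ((591.4508666992188, -149.646484375), 30.92845916748047) 
K 54 510 54.02 rect ((593.4265747070312, -149.92469787597656), (52.0712890625, 51.51926040649414), 1.9555326700210571) circ ((593.3099975585938, -150.3407745361328), 26.40001106262207) 
K 72 1778 72.22 rect ((594.212646484375, -148.82308959960938), (43.15937423706055, 43.004085540771484), 8.110713005065918) circ ((594.13232421875, -148.76023864746094), 21.989240646362305)
```

View pics/w.png

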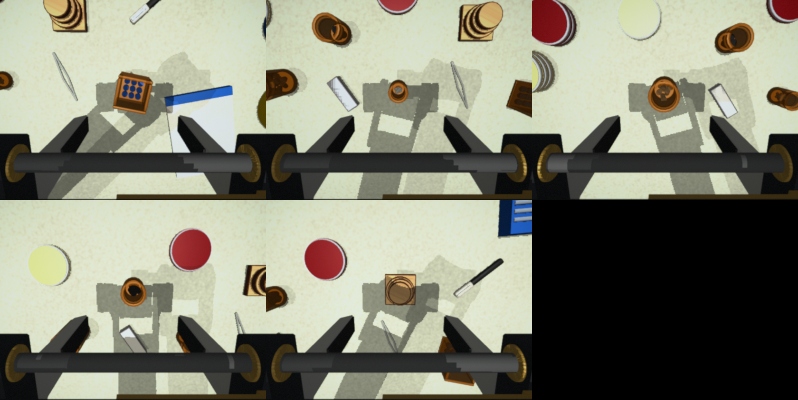

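Wrist and top views agree to about 1 mm, and the thumbnails confirm every jar and the stack are where computed. Starting with the small lid.

```bash
cat >> h.py <<'E'
from plant import bot
def look(c,hs,rad=60,tol=4,name=None,off=(0,0)):
    i=bot.camera_info('wrist'); im,d=bot.read_camera('wrist')
    if name: cv2.imwrite(f'pics/{name}.png',im[:,:,::-1])
    w=cloud(d,i).reshape(-1,3); w=w[np.hypot(w[:,0]-c[0],w[:,1]-c[1])<rad]; out={}
    for h in hs:
        g=w[abs(w[:,2]-h)<tol]
        if len(g)<50: print('few',h,len(g)); continue
        hull=cv2.convexHull(g[:,:2].astype(np.float32)); r=cv2.minAreaRect(hull)
        q=circ(hull[:,0],0.5*np.mean(r[1]))[0]
        out[h]=(r,q); print(h,len(g),g[:,2].mean().round(2),'rect',np.round(r[0],1),np.round(r[1],1),round(r[2],2),'circ',q.round(1))
    return out
def rep(t=''):
    s=bot.sense(); print(t,round(s['time'],2),'pos',s['position'].round(2),'yaw',s['orientation'].round(4)[2],'open',round(float(s['opening']),2),'gf',np.round(s['grasp_force'],1),'F',s['contact_force'].round(1)); return s
def pick(x,y,z,yaw,w,f=15,up=200):
    "z = TCP height; returns sensed pose at grasp"
    o=[np.pi,0,yaw]
    bot.reach([x,y,z+45],o); bot.grip(min(94,w+24))
    bot.move_l([x,y,z],o,max_speed=80); bot.wait(.3)
    a=rep('before'); bot.grip(w-8,f); b=rep('gripped')
    bot.move_l([x,y,up],max_speed=150); rep('lifted'); return a
def place(x,y,z,yaw,w,up=200,rel=10):
    o=[np.pi,0,yaw]
    bot.reach([x,y,up],o); bot.wait(.2)
    e=np.array([x,y])-bot.sense()['position'][:2]; x2,y2=x+e[0],y+e[1]
    bot.move_l([x2,y2,z+12],o,max_speed=150); bot.wait(.2); rep('above')
    print('stop',bot.move_l([x2,y2,z-1.5],max_speed=15,max_force=3)); rep('down')
    bot.grip(w+rel); bot.wait(.1); rep('released')
    bot.move_l([x2,y2,z+60],max_speed=120)
E
python3 - <<'E'
from h import *
a=pick(594.0,-148.9,56,0.016,44)
dx=594.2-a['position'][0]; print('dx',dx)
look((592,-149),[18,36,54])
place(453.1-dx,9.4,63,0.016,44)
bot.reach([453,9,215],[np.pi,0,.016]); bot.wait(.2)
look((453,9.4),[79],50,name='s1')
E
```

```text
before 8.56 pos [ 594.31 -149.02   56.51] yaw 0.016 open 68.38 gf 0.0 F [ 0.6  0.1 -0.9]
gripped 9.07 pos [ 594.01 -148.88   56.02] yaw 0.016 open 43.67 gf 15.0 F [-0.1  0.3  0.7]
lifted 10.18 pos [ 593.28 -148.62  198.63] yaw 0.0159 open 43.03 gf 15.0 F [ 0.8  0.7 -0.9]
dx -0.11223602391237364
18 1327 18.04 rect [ 591.4 -150.3] [68.3 68.1] 0.66 circ [ 595.  -155.6]
36 545 35.91 rect [ 595.4 -149.9] [53.3 61.1] 0.92 circ [ 593.5 -149.9]
54 2485 54.21 rect [ 596.8 -150.3] [51.8 45.4] 89.22 circ [ 594.6 -149.4]
above 12.47 pos [453.11  10.06  75.91] yaw 0.016 open 43.3 gf 15.0 F [-0.3  0.5 -0.3]
stop True
down 13.22 pos [452.19  10.28  62.96] yaw 0.016 open 43.57 gf 15.0 F [-0.4  1.3  2.9]
released 13.72 pos [451.39  10.45  62.27] yaw 0.016 open 53.92 gf 0.0 F [ 0.1 -0.2  0.3]
79 2032 79.21 rect [452.5  10.2] [43.1 42.9] 31.91 circ [452.5  10.2]
```

View pics/s1.png

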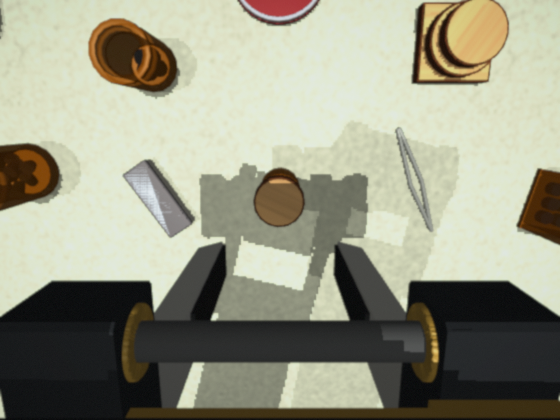

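The small lid sits level (79.2 mm, nominal 79), centred within about 1 mm, at pixel (279,200). The stack looks undisturbed. Next: medium, then large.

```bash
sed -i "s/^    e=np.array.*/    x2,y2=x,y/" h.py; python3 - <<'E'
from h import *
pick(593.3,-150.0,38,0.016,53)
place(569.2,135.2,78,0.016,53)
bot.reach([569,135,230],[np.pi,0,.016]); bot.wait(.2)
look((569,135),[94],50,name='m1')
bot.reach([592,-149,220],[np.pi,0,.016]); bot.wait(.2)
look((592,-149),[18,36],name='k2')
E
```

```text
before 17.66 pos [ 593.63 -150.12   38.53] yaw 0.016 open 76.63 gf 0.0 F [ 0.1 -0.8 -0.4]
gripped 18.16 pos [ 593.3  -150.     38.03] yaw 0.016 open 52.4 gf 15.0 F [0.3 0.1 0. ]
lifted 19.39 pos [ 592.63 -149.69  198.65] yaw 0.016 open 52.46 gf 15.0 F [-0.6  0.8 -0.9]
above 21.77 pos [570.05 135.24  91.24] yaw 0.016 open 52.46 gf 15.0 F [ 0.2 -0.5 -0.2]
stop True
down 22.52 pos [569.01 135.18  78.02] yaw 0.016 open 52.26 gf 15.0 F [ 0.1 -0.6  3.8]
released 23.03 pos [568.17 135.17  77.04] yaw 0.016 open 63.41 gf 0.0 F [-0.6  0.  -0.1]
94 2958 94.2 rect [569. 135.] [52.1 51.8] 25.41 circ [569.  135.1]
18 1274 18.13 rect [ 591.3 -150.3] [67.7 68.2] 0.9 circ [ 597.  -153.7]
36 3067 36.23 rect [ 591.5 -149.2] [60.9 60.6] 2.4 circ [ 591.5 -149.6]
```

```bash
python3 - <<'E'
from h import *
pick(591.5,-149.6,20,0.016,62)
place(464.75,266.9,93,0.016,62)
bot.reach([465,267,240],[np.pi,0,.016]); bot.wait(.2)
look((465,267),[109],55,name='l1')
bot.reach([438,-282,200],[np.pi,0,-.18]); bot.wait(.3)
look((438.5,-282),[85],tol=3)
bot.reach([592,-150,160],[np.pi,0,.016]); bot.wait(.3)
look((592,-150),[18],tol=3,name='k3')
E
```

```text
before 28.0 pos [ 591.82 -149.75   20.5 ] yaw 0.016 open 86.2 gf 0.0 F [-0.6  0.3  0.3]
gripped 28.5 pos [ 591.5  -149.61   20.  ] yaw 0.016 open 61.99 gf 15.0 F [-0.3 -0.6  0.5]
lifted 29.85 pos [ 590.83 -149.33  198.67] yaw 0.0159 open 61.43 gf 15.0 F [-0.2 -0.1 -1.1]
above 32.63 pos [465.57 267.2  106.22] yaw 0.016 open 62.11 gf 15.0 F [-0.4 -0.9 -0.3]
stop True
down 33.38 pos [464.57 266.84  92.98] yaw 0.0159 open 61.6 gf 15.0 F [-0.4 -0.5  4. ]
released 33.89 pos [463.73 266.57  92.07] yaw 0.0161 open 71.78 gf 0.0 F [0.5 0.2 1.1]
109 4182 109.24 rect [464.5 266.9] [61.1 60.4] 2.34 circ [464.5 266.8]
85 2134 84.54 rect [ 438.8 -281.9] [64.  64.4] 79.07 circ [ 439.7 -279.2]
18 5997 18.21 rect [ 591.7 -150.3] [67.7 68. ] 0.67 circ [ 591.1 -153.5]
```

View pics/l1.png

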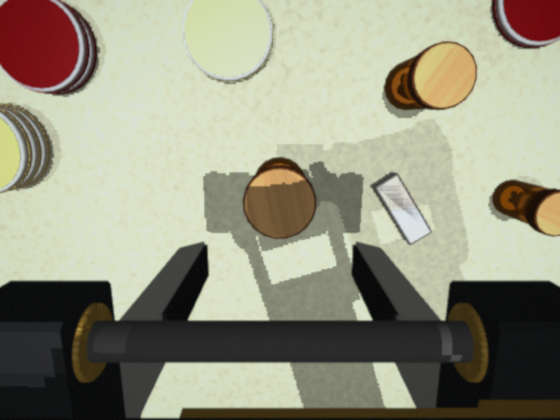

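The large lid is seated level (109.2 mm) at pixel (279,200), with the medium and small lids in place to the right. Now the square lid.

```bash
python3 - <<'E'
from h import *
pick(591.6,-150.3,4,0.013,68)
place(438.8,-281.9,85,-0.190,68)
bot.reach([438.8,-282,230],[np.pi,0,-.19]); bot.wait(.2)
look((438.8,-282),[99],name='q1')
bot.reach([438.8,-200,260],[np.pi,0,0]); bot.wait(.3)
im,d=bot.read_camera('scene'); cv2.imwrite('pics/end.png',im[:,:,::-1]); rep('end')
E
```

```text
before 40.83 pos [ 591.94 -150.46    4.51] yaw 0.013 open 92.11 gf 0.0 F [-0.2 -0.2  0.3]
gripped 41.33 pos [ 591.6  -150.34    4.03] yaw 0.013 open 67.82 gf 15.0 F [-0.5 -0.5  1.1]
lifted 42.78 pos [ 590.94 -150.01  198.7 ] yaw 0.013 open 68.17 gf 15.0 F [-0.4 -0.6 -0.1]
above 44.84 pos [ 439.42 -282.5    98.17] yaw -0.1899 open 68.06 gf 15.0 F [-0.7 -0.2 -0.1]
stop True
down 45.59 pos [ 438.64 -281.8    84.98] yaw -0.1901 open 68.07 gf 15.0 F [-1.   1.5  4.7]
released 46.09 pos [ 438.   -281.11   84.07] yaw -0.1901 open 77.94 gf 0.0 F [-0.2  0.8 -0.7]
99 6506 99.23 rect [ 438.8 -281.8] [68.1 67.7] 78.97 circ [ 446.7 -280.5]
end 48.23 pos [ 438.57 -200.53  259.43] yaw -0.0012 open 78.03 gf 0.0 F [ 0.4 -0.7  0.8]
```

View pics/q1.png

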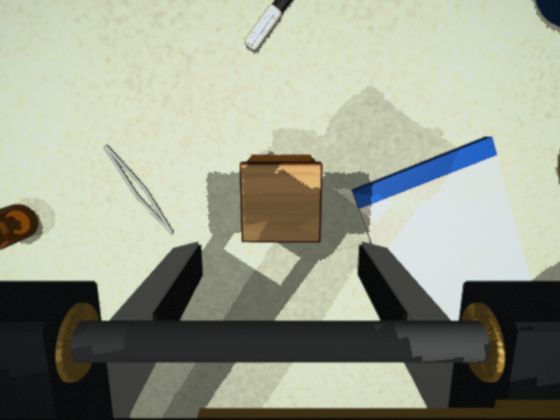

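View pics/end.png

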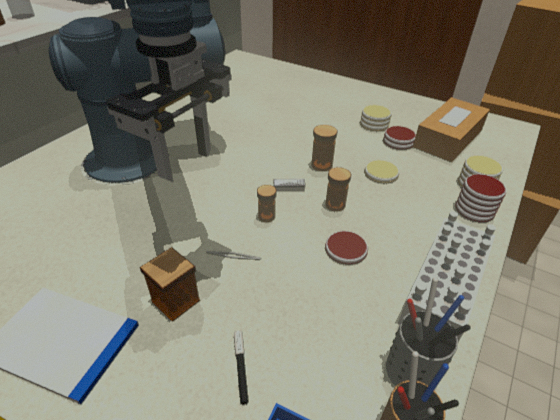

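The scene view shows all four jars closed: square (170,285), small (266,200), medium (338,188), large (324,145). The square lid is aligned with its jar, and the gripper is clear.

```bash
python3 -c "
from plant import bot
print(bot.close_job())"
```

```text
the job is handed in; nothing more can be done
None
```

All four jars are closed with their own lids, each level and centred within about 1 mm by camera, the square one aligned with its jar; the job was handed in at about 48 s of the 109 s allowed.

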